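# Load a core carrier behind the drop catch of a loading slide

### The job

Slide the dark metal carrier plate, with the mortar core standing on it, into the lane of the loading slide so that its own front edge lifts the yellow drop catch and the catch falls behind it; then press the plate back against the catch with a steady push of about 15 N to prove that it holds, and leave it snug against it. Keep your hand off the catch, never push with more than 30 N, do not let the core tip or wander on the plate, and leave the things on the bench alone.

Things in the scene. Friction and masses are not known exactly. Their poses are not given: they have to be found in the camera images.
- slide: Bench loading slide, fixed: a light grey plastic bed (top 40 mm above the bench) 570 mm long, x = -385 to 185 mm along its own x axis, the loading direction. Origin: on the bench, on the lane's centre line, 168 mm before the faces of the end stops. The open loading ledge (x = -385 to -108 mm) is 250 mm wide, without sides.
- lane_mouth (a point): Middle of the lane's mouth on the bed (slide x = -108 mm). Blue guide rails 24 mm high, 154 mm apart, stand along both sides of the lane from x = -60 to 185 mm; from -60 back to -108 mm they flare outwards at 15 degrees.
- lane_end (a point): Middle of the lane's end on the bed (slide x = 168 mm), between the faces of two rigid black corner stops 26 mm high at slide |y| = 55 to 77 mm. Between them the end is open, so the plate's far edge can be reached there.
- catch_strip (a point): Middle of the top of the slotted clamp strip on the bench (120 mm along slide x, 30 mm wide), at slide x = -112, y = -118 mm. The catch's blue bracket (36 mm along x, 92 mm high, at slide y = -109 to -101 mm) is clamped somewhere along it and differs each time; it does not move in use.
- carrier: Carrier, loose: a plain flat dark metal plate 160 mm (its x) by 150 mm (its y) by 20 mm thick, 0.3 to 0.5 kg, too wide to grip. It starts askew on the loading ledge and goes into the lane with its x along the slide's x. Friction about 0.6: with the core on it, it takes 3 to 7 N to slide. Origin: centre of its underside.
- carrier_rear (a point): Centre of the carrier's rear (-x) edge face, half-way up (10 mm above its underside).
- core: Mortar core, a loose grey cylinder 50 mm in diameter and 100 mm high, about 0.43 kg, standing near the middle of the carrier. Origin: centre of its underside; z along it.
- catch (a joint): Drop catch: yellow bar 98 mm long, 20 wide, 14 thick, round-ended, hinged on its bracket 38 mm above the bed, sloping down in the loading direction over slide y = -74 to -54 mm; 0.2 kg. 0 rad: down, its end 6 to 20 mm above the bed, its holding face anywhere from slide x = -20 to 0 mm (not measured). A plate pushed in lifts it (0.14 rad); it drops once the rear edge has passed.
- spare_core: Bystander on the bench: a standing mortar core, 50 mm in diameter, 100 mm high. Origin: centre of its underside.
- platen: Bystander on the bench: a flat steel disc, 100 mm in diameter, 20 mm thick. Origin: centre of its underside.
- collar: Bystander on the bench: a brass mould collar (ring), 96 mm in diameter, 50 mm high. Origin: centre of its underside.
Not all that is in view belongs to the job. Of the things like the carrier, leave any that is pink; of the rest the smaller one is meant. What is shaped like the core but green is not meant.

How it is judged:
By the outcome, as a careful person would: the job done as asked, in the order asked, and still so for the second after the job is handed in, with the robot touching nothing.
It also fails if it takes over 72 s, if anything falls off the work surface, if the arm or the gripper's body presses on something with over 40 N, if the wrist force passes 120 N, or if a joint passes its speed limit or range.

### The arm

A 7-joint arm with a two-finger parallel gripper is mounted at the origin on the work surface. World frame = base frame: x ahead of the robot, y to its left, z up, the work surface at z = 0. Lengths are in m, angles in rad, forces in N, time in s.
With the tool pointing down it reaches from about 0.35 to 0.9 m from the base axis. Payload 19.9 kg.
Tool frame: the origin (TCP) lies between the finger pads; the fingertips stand 19 mm ahead of it and the grasp point (between the pads) is the TCP; z points along the fingers, y is the line along which they close (so a half turn about z gives the same grasp; the last joint's range is limited). The gripper opens to 94 mm and grips with 3 to 60 N. Pads are 16 mm wide; open, the fingers measure 119 mm over their backs; the gripper's body (75 mm by 177 mm) begins 78 mm behind the grasp point.
Start: joints at [-1.379, 0.417, -0.01, 1.614, 0.005, 1.111, -0.053], TCP at [0.145, 0.608, 0.224] pointing down, gripper open.
Joint ranges: [-2.81, 2.81], [-0.39, 2.02], [-1.27, 1.25], [0.06, 2.57], [-1.19, 4.33], [0.19, 2], [-2.82, 2.82]. Speed limits (rad/s): [1.89, 1.89, 2.39, 2.39, 3.01, 3.01, 3.01].

### API

Orientations are given as a 3x3 rotation matrix whose columns are the frame's x, y, z axes.
In Python, from rig import robot gives the robot as it stands. Calls block until the motion is done:
- robot.move_ptp(position, orientation): joint-space move of the TCP to a pose.
- robot.move_linear(position, velocity=0.15, frame=None, threshold=None): straight line of the TCP; frame=None keeps the orientation; velocity is the mean speed in m/s. With threshold (N) it stops when the force on the tool has changed by that much, and returns True; else False.
- robot.goto_joints(angles): joint-space move.
- robot.gripper_to(opening): finger opening in m; the grip force is fixed at half the most; returns when the fingers have stopped.
- robot.pause(seconds).
- robot.ik(position, orientation): joint angles nearest the present ones, or None.
- robot.get_state(): the state.
- robot.grab_frame(name): name is "side" or "top"; returns the picture (384x512x3 uint8, red, green, blue); there is no depth.
- robot.camera_info(name): a dict with "fx", "fy", "cx", "cy" (pixels), "rvec" (rotation vector, rad) and "tvec" (3), from world to camera coordinates, as OpenCV has them. Camera axes: x right, y down, z forward; pixel columns grow to the right and rows downward; lengths in m; the calibration is good to about 2 mm. A picture is of the moment at which its call begins. camera_info takes no time and is no camera call.
A pose or a line that the arm cannot do raises robot.PlanningError and nothing moves.
- robot.sign_off(): hands the job in; it is judged then, once.
The state is a dict: "time": time; "qpos": joint angles; "joint_vel": joint speeds; "effort": joint torques, N m; "ee_pos": TCP position; "tool_rot": TCP orientation; "force": force on the tool from outside, world axes, zero at the start; "moment": the same for the moment, N m; "opening": finger opening in m; "grasp_force": force on a finger pad.
Only numpy, scipy, OpenCV 4.12 (cv2) and the standard library are available. Lean on these libraries where they do the work, as an engineer would, in place of code of your own. Each camera call takes 0.05 s, during which the arm holds its last target. There are 200 camera calls.

## Working session

There is one attempt and no reset: what is moved stays moved. The work goes in short steps, each a Python script; the robot and the scene stay as the last script left them, time stands still between calls to the robot, and variables do not carry over. Pictures are saved under pics/ and viewed, at most 10 in all, crops included, and the job is handed in when it is done.

```bash
ls; mkdir -p pics; python3 - <<'E'
from rig import robot
import cv2
for n in ("top","side"):
    cv2.imwrite(f"pics/{n}0.png",cv2.resize(robot.grab_frame(n)[:,:,::-1],None,fx=1.5,fy=1.5,interpolation=cv2.INTER_CUBIC)); print(robot.camera_info(n))
s=robot.get_state(); print(s["time"],s["ee_pos"],s["force"],s["tool_rot"])
E
```

```text
pics
{'fx': 372.7458994973828, 'fy': 372.7458994973828, 'cx': 253.16841964325235, 'cy': 194.35641440323377, 'rvec': array([ 2.17914087, -2.15367523,  0.06771277]), 'tvec': array([-0.06757259,  0.55367819,  1.04197602])}
{'fx': 375.9658510278539, 'fy': 375.9658510278539, 'cx': 260.46221243972485, 'cy': 190.7124615105428, 'rvec': array([ 2.39688373, -0.08467552,  0.03459287]), 'tvec': array([-0.53811617,  0.00500867,  1.12360829])}
0.1 [0.14471727 0.60770863 0.22390967] [1.0684798  1.2349346  0.17840073] [[-9.72807449e-01  2.31615285e-01 -1.60897236e-04]
 [ 2.31615327e-01  9.72806910e-01 -1.02802481e-03]
 [-8.15843169e-05 -1.03733646e-03 -9.99999459e-01]]
```

View pics/top0.png

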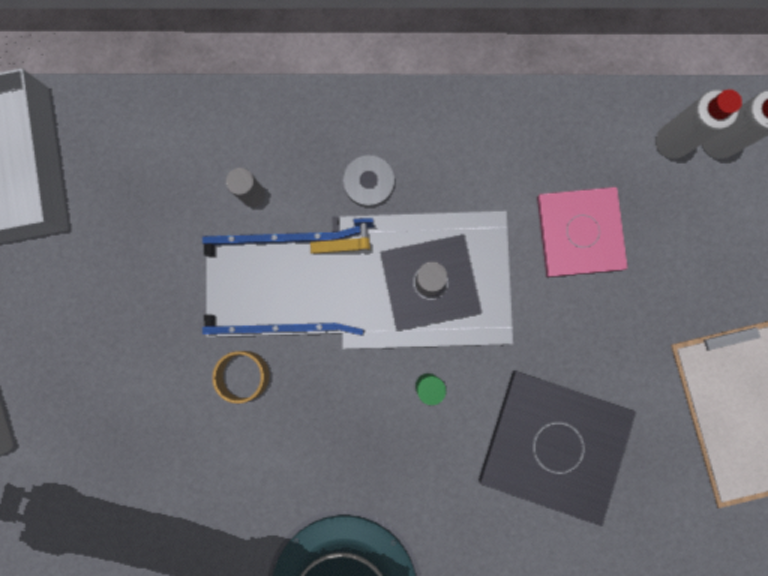

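View pics/side0.png

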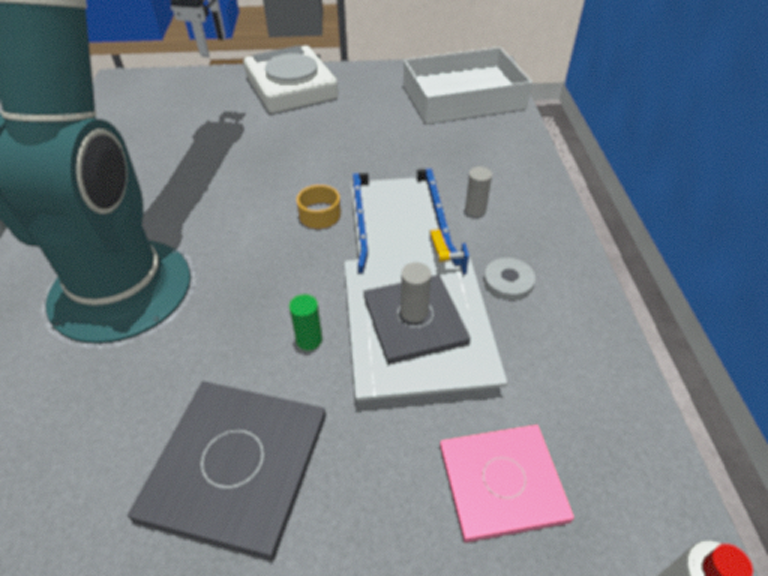

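The top view shows the following (1.5x pixels):
- **Carrier candidates:** the dark plate on the ledge (432,282), a larger dark plate (558,448) and a pink plate (583,231).
- **Core candidates:** the grey cylinder on the plate (432,280), the spare core (240,182) and a green cylinder (431,389).

I choose the small dark plate on the ledge and the grey core standing on it. The loading direction is towards image left. Next I'll check the choice in a close crop.

```bash
python3 - <<'E'
from rig import robot
import cv2, numpy as np
a=np.mean([robot.grab_frame("top").astype(float) for _ in range(2)],axis=0).astype(np.uint8)[:,:,::-1]
c=cv2.resize(a[130:240,125:350],None,fx=3.5,fy=3.5,interpolation=cv2.INTER_CUBIC)
cv2.imwrite("pics/top1.png",c)
E
```

```text
(no output)
```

View pics/top1.png

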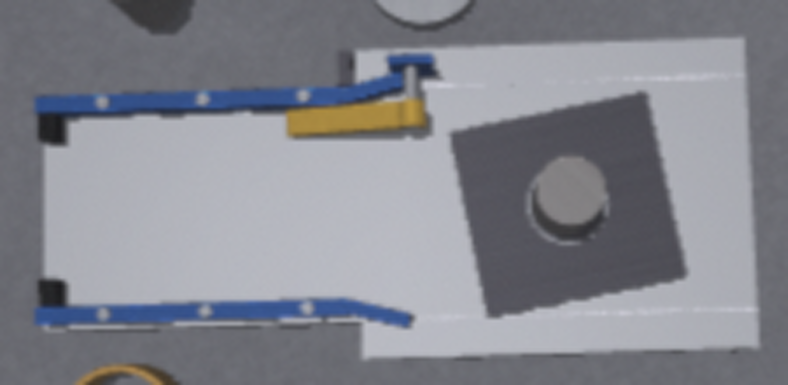

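```bash
cat > h.py <<'E'
from rig import robot
import cv2, numpy as np
from scipy.optimize import least_squares
def cam(n):
    i=robot.camera_info(n); return np.array([[i["fx"],0,i["cx"]],[0,i["fy"],i["cy"]],[0,0,1]]),i["rvec"],i["tvec"]
def proj(n,P):
    K,r,t=cam(n); return cv2.projectPoints(np.asarray(P,float).reshape(-1,1,3),r,t,K,None)[0][:,0]
def place(p,L):  # planar pose p=(x,y,yaw), local points L (n,3)
    L=np.asarray(L,float); c,s=np.cos(p[2]),np.sin(p[2])
    return np.c_[p[0]+c*L[:,0]-s*L[:,1],p[1]+s*L[:,0]+c*L[:,1],L[:,2]]
def fit(n,L,px,p0):
    r=least_squares(lambda p:(proj(n,place(p,L))-px).ravel(),p0,x_scale=[.1,.1,.1]); return r.x,r.fun.reshape(-1,2)
def uncrop(q,f,o): return (np.asarray(q,float)+.5)/f-.5+np.asarray(o)
def rel(S,p):
    c,s=np.cos(S[2]),np.sin(S[2]); d=np.asarray(p[:2])-S[:2]; return np.array([c*d[0]+s*d[1],-s*d[0]+c*d[1]])
def R(yaw): # tool down, its x along yaw
    c,s=np.cos(yaw),np.sin(yaw); return np.array([[c,s,0],[s,-c,0],[0,0,-1.]])
E
python3 - <<'E'
from h import *
np.set_printoptions(precision=4,suppress=True)
u=lambda q:uncrop(q,3.5,(125,130))
S,e=fit("top",[(-.385,-.125,.04),(-.385,.125,.04),(-.108,.125,.04),(-.108,-.125,.04),(.168,-.055,.066),(.168,.055,.066)],
  u([(744,38),(759,347),(363,358),(355,49),(67,143),(65,281)]),[.55,.1,1.57]); print("S",S,e.round(2).tolist())
C,e=fit("top",[(.08,-.075,.06),(-.08,-.075,.06),(-.08,.075,.06),(.08,.075,.06)],u([(451,132),(647,92),(686,276),(489,317)]),[.5,0,1.57]); print("C",C,e.round(2).tolist(),rel(S,C),np.degrees(C[2]-S[2]))
K,e=fit("top",[(0,0,.16)],u([(571,190)]),[.5,0,0]); print("core",K,rel(C,K))
k,e=fit("top",[(0,0,.06)],u([(567.5,207)]),[.5,0,0]); print("ring centre in plate",rel(C,k))
d=np.array([np.cos(C[2]),np.sin(C[2])]); b=C[:2]-d*.11
for a in (0,np.pi):
    for P,y in ((np.r_[b,.25],C[2]),(np.r_[b,.066],C[2]),(place(S,[(0,0,.066)])[0],S[2]),(place(S,[(.2,0,.066)])[0],S[2]),(place(S,[(.22,0,.2)])[0],S[2])):
        q=robot.ik(P,R(y+a)); print(a,P,q)
E
```

```text
S [0.5672 0.0915 1.6146] [[-3.51, -0.12], [-3.32, 0.19], [10.15, 0.12], [10.01, 0.22], [-6.9, -0.36], [-6.17, -0.2]]
C [ 0.5703 -0.1548  1.7831] [[-0.39, -0.12], [0.16, -0.22], [0.61, 0.2], [-0.39, 0.12]] [-0.2462  0.0076] 9.658334184322086
core [ 0.5697 -0.1502  0.    ] [ 0.0047 -0.0003]
ring centre in plate [0.001  0.0025]
0 [ 0.5935 -0.2624  0.25  ] [-0.2133  0.5703  0.8638  1.5421 -0.4492  1.2383  0.933 ]
0 [ 0.5935 -0.2624  0.066 ] [-0.2617  0.8769  0.964   1.6869 -0.8241  1.0362  1.1984]
0 [0.5672 0.0915 0.066 ] [-0.6545  0.5977  0.5776  1.8765 -0.4438  0.7976  0.204 ]
0 [0.5584 0.2913 0.066 ] [-0.8386  0.6457  0.4249  1.728  -0.3392  0.8413 -0.2171]
0 [0.5575 0.3113 0.2   ] [-0.8718  0.4932  0.4338  1.6142 -0.2271  1.0845 -0.3331]
3.141592653589793 [ 0.5935 -0.2624  0.25  ] [-0.3223  0.6679  1.0824  1.5453 -0.6042  1.2969 -2.091 ]
3.141592653589793 [ 0.5935 -0.2624  0.066 ] [-0.3144  0.9498  1.0776  1.6885 -0.9315  1.1032 -1.8736]
3.141592653589793 [0.5672 0.0915 0.066 ] [ 0.5621  0.8262 -1.0881  1.8356  0.8566  1.0393  2.3059]
3.141592653589793 [0.5584 0.2913 0.066 ] [-0.3963  0.6132 -0.1807  1.7113  0.1407  0.8297  2.5454]
3.141592653589793 [0.5575 0.3113 0.2   ] [-0.4681  0.467  -0.1214  1.5988  0.0619  1.0795  2.5796]
```

```bash
python3 - <<'E'
from h import *
np.set_printoptions(precision=4,suppress=True)
u=lambda q:uncrop(q,3.5,(125,130))
px=u([(744,38),(759,347),(363,358),(355,49),(67,143),(65,281)])
f=lambda p:(proj("top",place(p,[(-.385,-.125,.04),(-.385,.125,.04),(p[3],.125,.04),(p[3],-.125,.04),(.168,-.055,.066),(.168,.055,.066)]))-px).ravel()
r=least_squares(f,[.55,.1,1.57,-.07],x_scale=.1); S=r.x[:3]; print(r.x,r.fun.reshape(-1,2).round(2).tolist())
C=np.array([.5703,-.1548,1.7831]); print(rel(S,C),np.degrees(C[2]-S[2]))
# catch: tip end & hinge end in slide frame, rail ends
for q,z in (((288,123),.066),((425,112),.085),((412,60),.092),((412,320),.064),((390,95),.064)):
    k,_=fit("top",[(0,0,z)],u([q]),[.5,0,0]); print(q,rel(S,k))
np.save("S.npy",S); np.save("C.npy",C)
E
```

```text
[ 0.5677  0.0776  1.6154 -0.0657] [[1.35, -0.37], [1.72, -0.06], [0.02, 0.45], [0.02, 0.58], [-1.96, -0.45], [-1.15, -0.28]]
[-0.2323  0.0077] 9.608739440011332
(288, 123) [-0.0135 -0.0633]
(425, 112) [-0.1228 -0.0649]
(412, 60) [-0.1142 -0.1046]
(412, 320) [-0.1069  0.0952]
(390, 95) [-0.0947 -0.0832]
```

```bash
cat >> h.py <<'E'
np.set_printoptions(precision=4,suppress=True)
try: S=np.load("S.npy"); C=np.load("C.npy")
except OSError: pass
Z=.065
def W(x,y,z=Z): return place(S,[(x,y,z)])[0]
def st(tag=""):
    s=robot.get_state(); f=s["force"]; c,n=np.cos(S[2]),np.sin(S[2])
    print(tag,"t%.1f"%s["time"],"tcp",rel(S,s["ee_pos"]),"z%.4f"%s["ee_pos"][2],"f_slide",np.array([c*f[0]+n*f[1],-n*f[0]+c*f[1],f[2]]).round(1)); return s
E
python3 - <<'E'
from h import *
robot.gripper_to(.06)
robot.move_ptp([.5,.05,.40],R(C[2])); st()
d=np.array([np.cos(C[2]),np.sin(C[2])]); b=C[:2]-d*(.088+.025)
robot.move_ptp(np.r_[b,.2],R(C[2])); st()
robot.move_linear(np.r_[b,Z],velocity=.1); robot.pause(.2); st("down")
print(robot.move_linear(np.r_[C[:2]-d*.080,Z],velocity=.02,threshold=3)); s=st("contact")
print("dist to plate centre along d",(C[:2]-s["ee_pos"][:2])@d)
cv2.imwrite("pics/a.png",cv2.resize(robot.grab_frame("side")[90:290,180:380,::-1],None,fx=3,fy=3,interpolation=cv2.INTER_CUBIC))
E
```

```text
t3.3 tcp [-0.0236  0.0688] z0.3997 f_slide [ 0.4  0.7 -0.6]
 t4.8 tcp [-0.3425 -0.0119] z0.2006 f_slide [ 0.4 -0.4  0.1]
down t6.5 tcp [-0.3438 -0.0113] z0.0653 f_slide [-0.1  0.4 -0.3]
True
contact t7.6 tcp [-0.3186 -0.0067] z0.0648 f_slide [ 0.7 -0.   0.6]
dist to plate centre along d 0.08750660214016996
```

View pics/a.png

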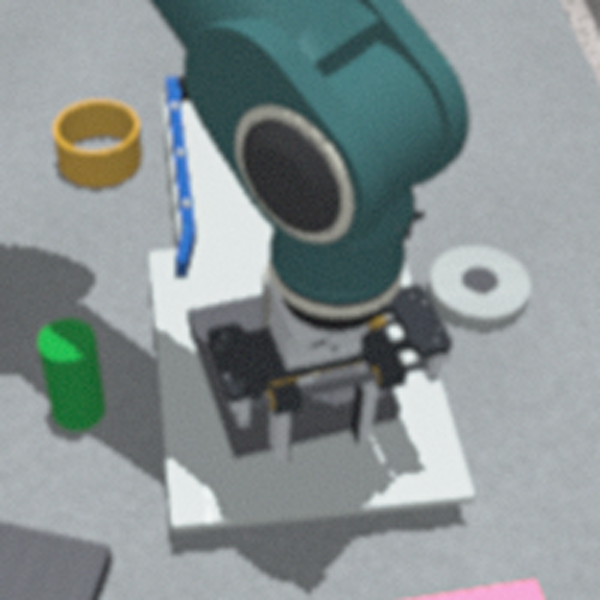

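The fingers meet the carrier's rear edge where predicted (about pixels (285,450) and (365,430)). The core is hidden behind the wrist. Next I'll push while turning the plate into line.

```bash
python3 - <<'E'
from h import *
print(robot.move_linear(W(-.175-.088,0),velocity=.03,frame=R(S[2]),threshold=15)); st("aligned")
a=robot.grab_frame("top")[130:240,125:350,::-1]
cv2.imwrite("pics/b.png",cv2.resize(a,None,fx=3.5,fy=3.5,interpolation=cv2.INTER_CUBIC))
E
```

```text
False
aligned t9.7 tcp [-0.263 -0.   ] z0.0650 f_slide [-1.3  1.1 -0.6]
```

View pics/b.png

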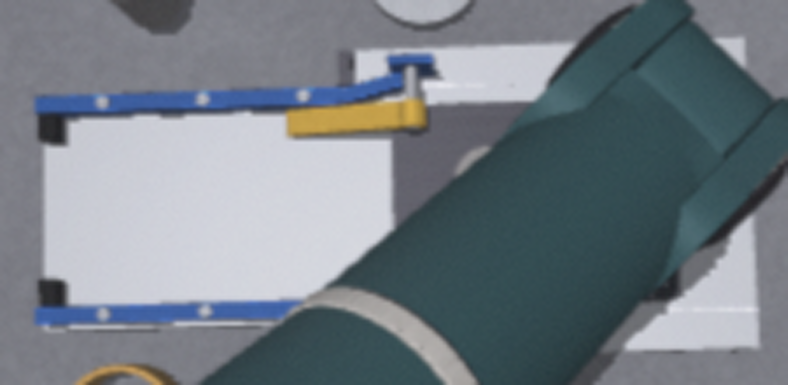

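```bash
python3 - <<'E'
from h import *
u=lambda q:uncrop(q,3.5,(125,130))
for q,z in (((450,104),.06),((530,102),.06),((391,142),.06),((394,220),.06),((475,163),.16),((303,107),.064),((80,115),.064),((303,300),.064),((80,308),.064)):
    k,_=fit("top",[(0,0,z)],u([q]),[.5,0,0]); print(q,rel(S,k))
E
```

```text
(450, 104) [-0.1419 -0.075 ]
(530, 102) [-0.2054 -0.0743]
(391, 142) [-0.0942 -0.0462]
(394, 220) [-0.0948  0.016 ]
(475, 163) [-0.1601 -0.0135]
(303, 107) [-0.0254 -0.076 ]
(80, 115) [ 0.1526 -0.076 ]
(303, 300) [-0.022   0.0768]
(80, 308) [0.1537 0.0774]
```

```bash
python3 - <<'E'
from h import *
print(robot.move_linear(W(-.15,0),velocity=.03,threshold=16)); st("mid")
print(robot.move_linear(W(-.03,0),velocity=.035,threshold=16)); st("in")
print(robot.move_linear(W(.012,0),velocity=.01,threshold=12)); st("end")
t=robot.grab_frame("top")[130:240,125:350,::-1]; s=robot.grab_frame("side")[90:240,200:350,::-1]
cv2.imwrite("pics/c.png",np.hstack([cv2.resize(t[:,:130],(520,440),interpolation=cv2.INTER_CUBIC)[:, :400],cv2.resize(s,(440,440)) [:, :400]])) 
E
```

```text
False
mid t13.7 tcp [-0.1499  0.    ] z0.0650 f_slide [-4.6  0.6  0.6]
False
in t17.2 tcp [-0.0302  0.    ] z0.0650 f_slide [-5.8 -0.3  1. ]
True
end t20.3 tcp [0.0036 0.0006] z0.0648 f_slide [-2.3  0.2  1.5]
```

View pics/c.png

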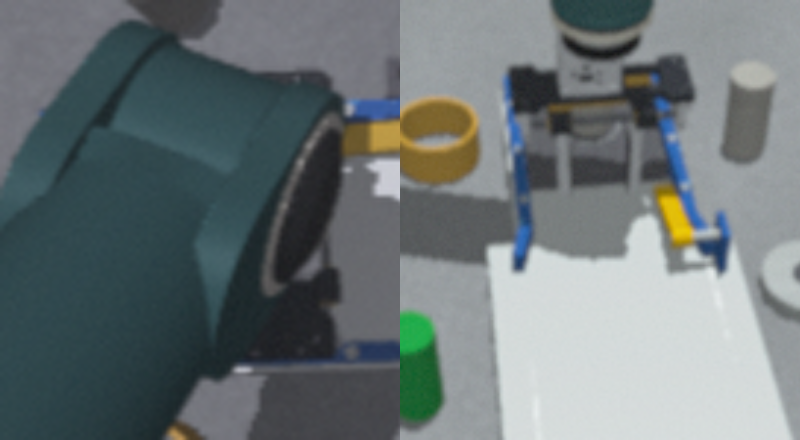

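The carrier stopped against the end stops, and the catch looks down in the side view (about pixel (675,215)). I'll back off, check, and go round to the far end.

```bash
python3 - <<'E'
from h import *
robot.move_linear(W(-.03,0),velocity=.06)
robot.move_linear(W(-.05,0,.25),velocity=.15)
robot.move_ptp(W(.26,0,.25),R(S[2])); st("over end")
t=robot.grab_frame("top")[130:240,125:325,::-1]; s=robot.grab_frame("side")[100:200,210:330,::-1]
cv2.imwrite("pics/d1.png",np.vstack([cv2.resize(t,(600,330),interpolation=cv2.INTER_CUBIC)[:, :500],cv2.resize(s,None,fx=4.167,fy=4.167,interpolation=cv2.INTER_CUBIC)[120:380]])) 
cv2.imwrite("pics/raw_side.png",robot.grab_frame("side")[:,:,::-1])
E
```

```text
over end t23.7 tcp [ 0.258  -0.0006] z0.2502 f_slide [-0.7  0.5 -0.2]
```

View pics/d1.png

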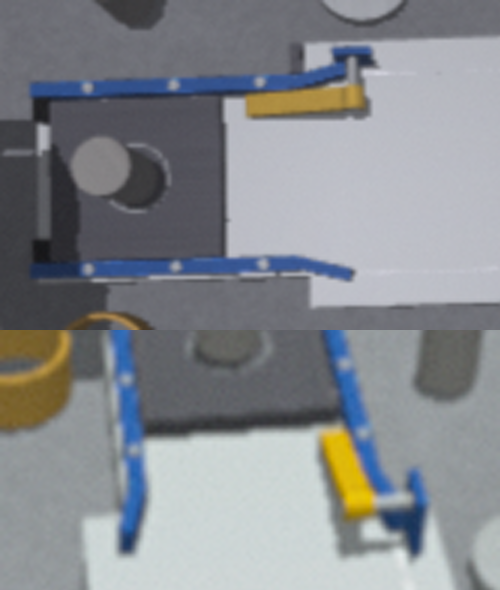

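The carrier is fully past the catch, with its rear edge at about x=222 and the catch tip at about x=247 (upper view), a gap of about 20 mm. The catch is down and the core stands upright near its ring. Next I'll press back from the far end.

```bash
python3 - <<'E'
from h import *
u=uncrop([(100,165)],3,(125,130)); k,_=fit("top",[(0,0,.16)],u,[.5,.1,0]); print("core",rel(S,k))
robot.move_linear(W(.198,0,.25),velocity=.12,frame=R(S[2]))
robot.move_linear(W(.198,0),velocity=.1); robot.pause(.2); st("down")
print(robot.move_linear(W(.165,0),velocity=.015,threshold=3)); st("touch")
E
```

```text
core [ 0.0972 -0.0012]
down t26.7 tcp [ 0.1981 -0.0001] z0.0652 f_slide [-0.1 -0.5  0.2]
True
touch t27.9 tcp [0.1818 0.0002] z0.0648 f_slide [ 0.  -0.4 -0.2]
```

```bash
python3 - <<'E'
from h import *
print(robot.move_linear(W(.14,0),velocity=.012,threshold=10)); s=st("pushed")
x=rel(S,s["ee_pos"])[0]; d=np.array([np.cos(S[2]),np.sin(S[2])])
F=lambda: float(np.mean([(robot.pause(.02),robot.get_state()["force"][:2]@d)[1] for _ in range(5)]))
for i in range(25):
    f=F(); print(round(x,5),round(f,1),end=" | ")
    if f>14: break
    x-=.0003 if f<9 else .00015
    robot.move_linear(W(x,0),velocity=.003)
st("hold")
E
```

```text
True
pushed t29.8 tcp [0.1596 0.0005] z0.0646 f_slide [ 1.4 -0.1  1. ]
0.15964 1.0 | 0.15934 4.0 | 0.15904 5.4 | 0.15874 6.7 | 0.15844 7.4 | 0.15814 8.7 | 0.15784 9.9 | 0.15769 10.3 | 0.15754 11.3 | 0.15739 11.4 | 0.15724 11.8 | 0.15709 13.0 | 0.15694 13.1 | 0.15679 13.7 | 0.15664 14.4 | hold t35.0 tcp [0.1592 0.0005] z0.0649 f_slide [14.3  3.9 -3.1]
```

```bash
python3 - <<'E'
from h import *
d=np.array([np.cos(S[2]),np.sin(S[2])])
x=.1565; robot.move_linear(W(x,0),velocity=.003)
for i in range(14):
    f=float(np.mean([(robot.pause(.04),robot.get_state()["force"][:2]@d)[1] for _ in range(5)])); print(round(f,1),end=" ")
    if f<14.5: x-=.0001; robot.move_linear(W(x,0),velocity=.003)
    elif f>16: x+=.0001; robot.move_linear(W(x,0),velocity=.003)
st("held")
robot.move_linear(W(.163,0),velocity=.01); st("released")
robot.move_linear(W(.2,0),velocity=.06)
robot.move_linear(W(.25,0,.3),velocity=.15); st("clear")
t=robot.grab_frame("top")[130:240,125:325,::-1]; s=robot.grab_frame("side")[100:200,210:330,::-1]
cv2.imwrite("pics/e.png",np.vstack([cv2.resize(t,(600,330),interpolation=cv2.INTER_CUBIC)[:, :500],cv2.resize(s,None,fx=4.167,fy=4.167,interpolation=cv2.INTER_CUBIC)[0:270]])) 
E
```

```text
14.6 14.8 14.6 14.4 15.0 15.6 14.9 15.0 15.0 15.3 15.4 15.1 15.1 15.1 held t38.4 tcp [0.1591 0.0006] z0.0649 f_slide [15.1  4.6 -2.5]
released t39.2 tcp [ 0.1628 -0.0001] z0.0650 f_slide [-0.1 -0.4  0.7]
clear t41.7 tcp [0.2498 0.0002] z0.2993 f_slide [-0.3 -0.1  0.4]
```

View pics/e.png

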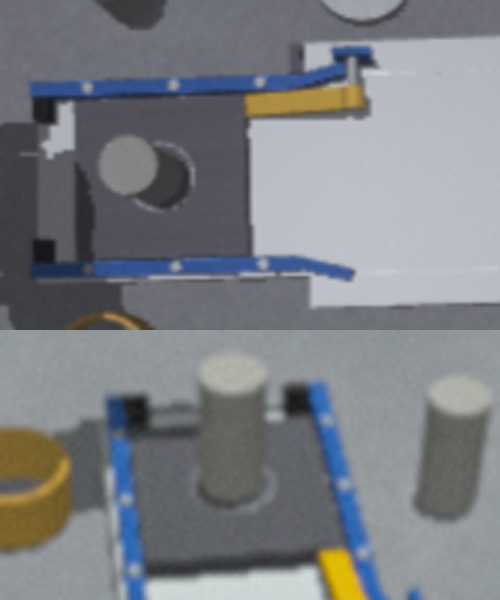

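The rear edge (x≈248) sits against the tip of the lowered catch (x≈246), and the core stands upright in its ring. The 15 N push was held with no movement, and the robot is clear.

```bash
python3 -c "
from rig import robot
print(robot.sign_off())"
```

```text
the job is handed in; nothing more can be done
None
```

The carrier is in the lane with the catch dropped behind it; it held a steady push of about 15 N for some 3 s and is left snug against the catch with the core upright, and the job was handed in at about 42 s.

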